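Scoop spacer sleeves from under a low hopper into a tray

ROBOT

A 7-joint arm with a two-finger parallel gripper is mounted at the origin on a cart in front of the work surface, level with it; the furniture and walls round the work are solid. World frame = base frame: x ahead of the robot, y to its left, z up, the work surface at z = 0. Lengths are in m, angles in rad, forces in N, time in s.
With the tool pointing down it reaches from about 0.425 to 0.875 m from the base axis. Payload 4.7 kg.
Tool frame: the origin (TCP) lies at the very end of the fingers, on their centre line; the grasp point (between the pads) lies 19 mm behind it; z points along the fingers, y is the line along which they close (so a half turn about z gives the same grasp; the last joint's range is limited). The gripper opens to 85 mm and grips with 20 to 120 N. Pads are 22 mm wide; open, the fingers measure 114 mm over their backs; the gripper's body (76 mm by 85 mm) begins 54 mm behind the grasp point. The pads swing forward as they close: fully open they stand 13 mm farther back than shut.
Start: joints at [-1.119, 0.321, -0.07, 1.45, 0.023, 1.371, -0.057], TCP at [0.276, 0.589, 0.231] pointing down, gripper open.
Joint ranges: [-2.86, 2.86], [-0.3, 2.09], [-1.38, 1.24], [0.06, 2.45], [-1.56, 4.7], [0.09, 2.05], [-2.69, 2.69]. Speed limits (rad/s): [2.57, 2.57, 3.14, 3.14, 3.14, 3.14, 3.14].

INTERFACE

Orientations are given as a unit quaternion [w, x, y, z].
In Python, from cell import bot, imaging gives the robot as it stands. Calls block until the motion is done:
- bot.move_pose(position, orientation): joint-space move of the TCP to a pose.
- bot.move_straight(position, ori=None, speed=0.15): straight line of the TCP; ori=None keeps the orientation; speed is the mean speed in m/s.
- bot.movej(angles): joint-space move.
- bot.grip(opening, grip_force=None): opening from 0.0 (shut) to 1.0 (fully open); grip_force is the grip in N (None keeps the last); returns when the fingers have stopped.
- bot.pause(seconds).
- bot.solve_ik(position, orientation): joint angles nearest the present ones, or None.
- imaging.get_image(name): name is "scene" or "top"; returns a dict with "image" (400x640x3 uint8, red, green, blue), "range_z" (400x640 float32, m along the optical axis (not along the pixel's ray), 0 where there is no reading), "K" (3x3 intrinsics, pixels), "rvec" (rotation vector, rad) and "tvec" (3), from world to camera coordinates, as OpenCV has them. Camera axes: x right, y down, z forward; pixel columns grow to the right and rows downward; lengths in m; the calibration is good to about 2 mm. A picture is of the moment at which its call begins.
A pose or a line that the arm cannot do raises bot.PlanningError and nothing moves.
- bot.sign_off(): hands the job in; it is judged then, once.
Readings, each from a call of its own:
- bot.get_time(): time.
- bot.get_qpos(): joint angles.
- bot.get_joint_vel(): joint speeds.
- bot.get_joint_torque(): joint torques, N m.
- bot.get_ee_pos(): TCP position.
- bot.get_orientation(): TCP orientation.
- bot.get_contact_force(): force on the tool from outside, world axes, zero at the start.
- bot.get_moment(): the same for the moment, N m.
- bot.get_gripper_width(): opening from 0.0 (shut) to 1.0 (fully open).
- bot.get_gripper_force(): force on a finger pad.
Only numpy, scipy, OpenCV 4.12 (cv2) and the standard library are available. Lean on these libraries where they do the work, as an engineer would, in place of code of your own. Each camera call takes 0.05 s, during which the arm holds its last target. There are 200 camera calls.

TASK

Take the long-handled chip scoop by its wooden grip, reach its pan in under the low yellow lip of the green hopper without knocking the hopper's overhang, and gather the three aluminium sleeves that lie beneath it. Tip all three from the scoop into the blue tray on the wooden case, not touching them with the fingers, then lay the scoop down flat on the bench, clear of the hopper, and let go. Leave the other things as they are.

Things in the scene. Friction and masses are not known exactly. Their poses are not given: they have to be found in the camera images.
- scoop: Bright steel chip scoop, lying on the bench. Origin: under the middle of the pan's heel (back edge), on the pan's underside; x points to the lip, z up. Flat pan 85 long x 92 wide, floor 2 thick and tapering to a sharp lip, back wall 32 high, sides 32 high falling to 7 near the lip (88 clear between them). Whole scoop 290 long, about 0.2 kg, stands by itself on the pan, handle in the air.
- scoop_grip (a point): Point to grasp on the scoop's wooden grip, 95 mm behind the heel and 70 mm above the pan's underside (scoop frame -95, 0, 70). The grip is a straight wooden bar along the scoop's x, 22 wide x 26 high, from 75 to 191 mm behind the heel; below it is free air, a dark bent shank joins it to the pan. Grasp across it from above.
- scoop_lip (a point): Middle of the scoop's front edge, on the underside, 85 mm ahead of the heel (scoop frame 85, 0, 0).
- hopper: Green sheet-steel hopper bolted to the bench, 205 high, 121 wide x 105 deep. Origin: on the bench, mid-mouth, right below the front panel; x points in to the back wall (inner face at x = 100), y along the mouth, z up. Side walls (inner faces y = +58, -58) and back wall reach the bench; no floor or sill. To the left in front of it stands a boring head, 170 across, 250 tall, its axis near x = 0.49, y = 0.19 m.
- hopper_hood: The hopper's overhang, fixed to it, same origin and axes: front panel at x = -3 to 0 with a rolled yellow lip whose lower edge is 85 mm above the bench, and behind it a store floor that slopes up from 100 to 150 mm, with more sleeves lying in the store above it (these are fixed stock and are to be left). Small gate knob standing 19 mm out of the front, 108 mm up. It must not be struck.
- tray: Open blue tray fixed on top of the closed wooden case (case top 60 mm above the bench), 170 (x) x 135 (y) x 45 high, walls and floor 3 thick. Origin: centre of its underside; z up. Between it and the robot stands a green upright pipe, 110 across, 280 tall, its axis near x = 0.37, y = -0.105 m; right of the case lie low things (under 145 mm), with free air above.
- er_collet: Bystander: slotted steel spring collet 33 across x 46 high, standing behind the boring head. Origin: centre of its underside.
- drift: Bystander: grey steel drift bar 200 long x 26 thick, lying right of the wooden case. Origin: centre of its underside.
- sleeve_a: The foremost of three like aluminium spacer sleeves, 60 long x 24 across, about 50 g, lying on the bench under the hopper across its mouth, one behind the other; it can roll. Origin: its middle, 12 mm above what it lies on; y is its long axis.
- sleeve_b: The middle of three like aluminium spacer sleeves, 60 long x 24 across, about 50 g, lying on the bench under the hopper across its mouth, one behind the other; it can roll. Origin: its middle, 12 mm above what it lies on; y is its long axis.
- sleeve_c: The hindmost of three like aluminium spacer sleeves, 60 long x 24 across, about 50 g, lying on the bench under the hopper across its mouth, one behind the other; it can roll. Origin: its middle, 12 mm above what it lies on; y is its long axis.

How it is judged:
On the way, in this order (a step that is already met when the one before it is completed fails the run):
1. the scoop's pan has reached in under the hopper's lip, close to the bench (x of scoop_lip in the frame of hopper between 0.04 and 0.12 m and height (world z) of scoop_lip below 0.08 m and y of scoop_lip in the frame of hopper between -0.06 and 0.06 m), for 0.1 s.
2. at least one sleeve is carried in the pan, 80 mm or more above the bench (((height (world z) of sleeve_a above 0.08 m and x of sleeve_a in the frame of scoop between 0 and 0.09 m and y of sleeve_a in the frame of scoop between -0.05 and 0.05 m and z of sleeve_a in the frame of scoop between 0 and 0.07 m) or (height (world z) of sleeve_b above 0.08 m and x of sleeve_b in the frame of scoop between 0 and 0.09 m and y of sleeve_b in the frame of scoop between -0.05 and 0.05 m and z of sleeve_b in the frame of scoop between 0 and 0.07 m) or (height (world z) of sleeve_c above 0.08 m and x of sleeve_c in the frame of scoop between 0 and 0.09 m and y of sleeve_c in the frame of scoop between -0.05 and 0.05 m and z of sleeve_c in the frame of scoop between 0 and 0.07 m))), for 0.2 s.
At the end, for the whole second after the job is handed in: All three sleeves lie at rest inside the tray's four walls; the scoop lies at rest right way up and flat on the bench (within 5 degrees), its lip more than 60 mm from the middle of the hopper's mouth (x of sleeve_a in the frame of tray between -0.085 and 0.085 m and y of sleeve_a in the frame of tray between -0.0675 and 0.0675 m and z of sleeve_a in the frame of tray between 0 and 0.05 m and linear speed of each of sleeve_a, sleeve_b, sleeve_c, scoop below 0.02 m/s and x of sleeve_b in the frame of tray between -0.085 and 0.085 m and y of sleeve_b in the frame of tray between -0.0675 and 0.0675 m and z of sleeve_b in the frame of tray between 0 and 0.05 m and x of sleeve_c in the frame of tray between -0.085 and 0.085 m and y of sleeve_c in the frame of tray between -0.0675 and 0.0675 m and z of sleeve_c in the frame of tray between 0 and 0.05 m and height (world z) of scoop below 0.008 m and angle between scoop's own z axis and vertical below 0.08 rad and horizontal distance between scoop_lip and hopper above 0.06 m); the robot touches nothing.
It fails at once if the hopper's overhang (front panel, yellow lip, store floor) is struck with more than 4 N by the scoop, the gripper or the arm (contact force between any of scoop, the fingers, the arm and hopper_hood above 4 N).
It fails at once if the fingers or the arm touch a sleeve (over 0.5 N) (contact force between any of the fingers, the arm and sleeve_a above 0.5 N or contact force between any of the fingers, the arm and sleeve_b above 0.5 N or contact force between any of the fingers, the arm and sleeve_c above 0.5 N).
It fails at once if one of the loose bystanders (spring collet, drift bar) is moved by more than 30 mm (distance of any of er_collet, drift from where it was at the start of the episode above 0.03 m).
It also fails if it takes over 72 s, if anything falls off the work surface, if the arm or the gripper's body presses on something with over 40 N, if the wrist force passes 120 N, or if a joint passes its speed limit or range.

## Working session

There is one attempt and no reset: what is moved stays moved. The work goes in short steps, each a Python script; the robot and the scene stay as the last script left them, time stands still between calls to the robot, and variables do not carry over. Pictures are saved under pics/ and viewed, at most 10 in all, crops included, and the job is handed in when it is done.

```bash
mkdir -p pics; ls; cat > h.py <<'E'
import numpy as np, cv2
from cell import bot, imaging
def shot(n):
    d=imaging.get_image(n); d['R']=cv2.Rodrigues(np.array(d['rvec'],float))[0]; d['t']=np.array(d['tvec'],float).ravel(); return d
def cloud(d):
    z=d['range_z'].astype(float); h,w=z.shape; u,v=np.meshgrid(np.arange(w),np.arange(h)); K=np.array(d['K'])
    c=np.stack([(u-K[0,2])/K[0,0]*z,(v-K[1,2])/K[1,1]*z,z],-1)
    p=(c-d['t'])@d['R']; p[z<=0]=np.nan; return p
def save(d,f): cv2.imwrite(f,d['image'][...,::-1])
E
python3 - <<'E'
from h import *
for n in ['scene','top']:
    d=shot(n); save(d,f'pics/{n}0.png'); np.savez(f'{n}0.npz',p=cloud(d),im=d['image'],K=d['K'],R=d['R'],t=d['t'])
    print(n,-d['R'].T@d['t'],d['R'][2])
print(bot.get_time(),bot.get_orientation(),bot.get_ee_pos())
E
```

```text
pics
scene [-0.42253409 -0.40526928  1.00752884] [ 0.67454736  0.30774014 -0.67103045]
top [ 0.22325048 -0.07545773  1.21811112] [ 0.26530268  0.07149601 -0.96151069]
0.1 [-1.54063959e-04  2.17148470e-01  9.76138204e-01 -8.51315197e-04] [0.27539418 0.58824544 0.23033423]
```

View pics/scene0.png

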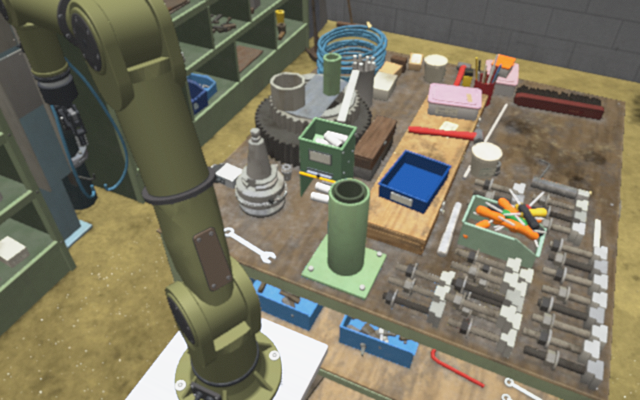

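View pics/top0.png

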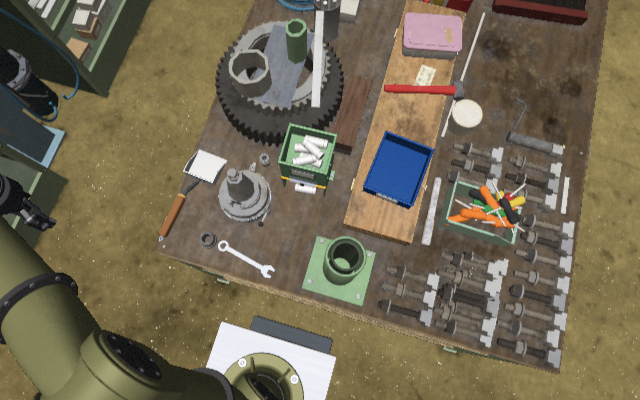

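The scene view shows the hopper at (328,155), the tray at (415,180) and sleeves at (322,190). In the top view the scoop pan is at (205,165) with its orange grip from (184,195) to (162,237), the hopper at (308,150) with a sleeve in its mouth at (305,188), and the tray at (399,168).

```bash
python3 - <<'E'
from h import *
D={n:np.load(n+'0.npz') for n in ['scene','top']}
np.set_printoptions(precision=4,suppress=True)
def rect(p): return cv2.minAreaRect((p[:,:2]*1000).astype(np.float32))
for n in D:
    p=D[n]['p']; im=D[n]['im']; hsv=cv2.cvtColor(im,cv2.COLOR_RGB2HSV); H,S,V=[hsv[...,i].astype(int) for i in range(3)]
    X,Y,Z=p[...,0],p[...,1],p[...,2]
    ok=np.isfinite(X); print(n,'valid',ok.mean(),'bench z',np.nanmedian(Z[(X>.3)&(X<.5)&(Y>-.0)&(Y<.1)]))
    def rep(name,m,zb=None):
        m=m&ok; q=p[m]
        if len(q)<10: print(name,len(q));return
        v,u=np.where(m)
        print(name,len(q),'uv',u.min(),u.max(),v.min(),v.max(),'med',np.median(q,0),'z5,95',np.percentile(q[:,2],[3,97]),rect(q))
    grip=(H>5)&(H<22)&(S>150)&(V>110)&(Y>.25)&(Z>.02)&(Z<.12)&(X<.7)
    rep('grip',grip)
    if grip.any(): q=p[grip]; top=q[q[:,2]>.075]; print(' top',rect(top),len(top),np.percentile(q[:,2],[50,80,95]))
    rep('pan',(V>150)&(S<60)&(Y>.2)&(Y<.42)&(X>.4)&(X<.75)&(Z<.06)&(Z>-.01))
    blue=(H>100)&(H<125)&(S>150)&(X>.4)&(X<.9)&(Y<0.0)&(Y>-.3)&(Z>.03)
    rep('tray',blue); rep('trayrim',blue&(Z>.097)); rep('trayfloor',blue&(Z<.075))
    green=(H>50)&(H<95)&(S>50)&(X>.5)&(X<.85)&(Y>-.06)&(Y<.2)&(Z>.1)
    rep('hopper',green); rep('hoptop',green&(Z>.195))
    yel=(H>20)&(H<33)&(S>150)&(V>120)&(X>.4)&(X<.8)&(Y>-.06)&(Y<.2)
    rep('yel',yel)
    rep('sleeves',(V>150)&(S<50)&(X>.5)&(X<.75)&(Y>-.06)&(Y<.2)&(Z<.04)&(Z>.004))
E
```

```text
scene valid 0.970984375 bench z -0.0035363768026780147
grip 0
pan 515 uv 211 290 155 219 med [0.5416 0.3468 0.0017] z5,95 [-0.0044  0.0578] ((532.444091796875, 299.2037048339844), (261.3213195800781, 195.787109375), 0.5174050331115723)
tray 2367 uv 380 449 152 211 med [ 0.6856 -0.1796  0.0671] z5,95 [0.059 0.108] ((661.28369140625, -182.24014282226562), (138.1897430419922, 184.51797485351562), 83.8607177734375)
trayrim 413 uv 380 449 152 203 med [ 0.6219 -0.2028  0.1049] z5,95 [0.0976 0.1101] ((658.6935424804688, -182.619140625), (136.882080078125, 179.44847106933594), 83.8607177734375)
trayfloor 1377 uv 380 445 159 211 med [ 0.6887 -0.1766  0.0629] z5,95 [0.0585 0.0736] ((663.9989624023438, -180.921142578125), (134.45205688476562, 179.6059112548828), 83.48113250732422)
hopper 1842 uv 298 356 118 179 med [0.5723 0.0495 0.1802] z5,95 [0.1098 0.2084] ((660.130615234375, 74.44337463378906), (255.00228881835938, 148.3734588623047), 19.142343521118164)
hoptop 478 uv 298 356 118 152 med [0.603  0.0584 0.2046] z5,95 [0.1955 0.2098] ((606.9776611328125, 56.07328796386719), (115.0661392211914
[... 1515 characters left out ...]
23 185 med [0.6142 0.0729 0.1739] z5,95 [0.1195 0.2098] ((608.5963134765625, 54.82496643066406), (111.38726806640625, 125.52420806884766), 2.0736987590789795)
hoptop 516 uv 278 336 123 175 med [0.6077 0.0541 0.2071] z5,95 [0.1961 0.2107] ((608.5963134765625, 54.82496643066406), (111.38726806640625, 125.52420806884766), 2.0736987590789795)
yel 41 uv 281 325 176 188 med [0.5551 0.0138 0.0935] z5,95 [0.089  0.1023] ((555.3069458007812, 52.912925720214844), (4.018884658813477, 122.8086166381836), 2.165343761444092)
sleeves 144 uv 295 333 173 193 med [0.5595 0.0462 0.0218] z5,95 [0.0058 0.0273] ((580.2352905273438, 23.666580200195312), (42.129119873046875, 121.90524291992188), 37.691715240478516)
```

```bash
cat >> h.py <<'E'
from scipy.spatial.transform import Rotation as Ro
np.set_printoptions(precision=4,suppress=True)
HO=np.array([.558,.053]); HY=np.radians(2.1)
TR=np.array([.663,-.1825]); TY=np.radians(-6.3)
A=np.radians(25)   # tool pre-tilt towards the scoop's lip
G=np.array([-.095,0,.070])
FL=[1]
# scoop pose -> TCP pose. yaw, pitch (lip-down positive)
def tool(o,yaw,pit,a=None,flip=None):
    a=A if a is None else a
    Rs=Ro.from_euler('ZY',[yaw,pit])
    f=FL[0] if flip is None else flip
    Rt=Rs*Ro.from_euler('Y',a)*Ro.from_matrix(np.array([[f,0,0],[0,-f,0],[0,0,-1.]]))
    p=np.array(o)+Rs.apply(G)+Rt.apply([0,0,.019])
    q=Rt.as_quat(); return p,np.r_[q[3],q[:3]]
def lip2o(lip,yaw,pit): return np.array(lip)-Ro.from_euler('ZY',[yaw,pit]).apply([.085,0,0])
def hop(x,y,z):
    c,s=np.cos(HY),np.sin(HY); return np.array([HO[0]+c*x-s*y,HO[1]+s*x+c*y,z])
E
python3 - <<'E'
from h import *
d=np.load('top0.npz'); p=d['p']; im=d['im']; hsv=cv2.cvtColor(im,cv2.COLOR_RGB2HSV)
m=np.zeros(im.shape[:2],bool); m[145:188,180:230]=1
m&=(hsv[...,2]>150)&(hsv[...,1]<40)&(p[...,2]<.045)
n,l,st,c=cv2.connectedComponentsWithStats(m.astype(np.uint8)); k=1+np.argmax(st[1:,4]); q=p[l==k]
print('pan',st[k],cv2.minAreaRect((q[:,:2]*1000).astype(np.float32)),np.percentile(q[:,2],[2,50,98]))
X,Y,Z=[p[...,i] for i in range(3)]
s=np.load('scene0.npz')['p']
for (a,b) in [(-.0,.04),(.04,.08),(.08,.12),(.12,.16),(.16,.26)]:
  for P in (p,s):
    Q=P[(P[...,0]>.38)&(P[...,0]<.53)&(P[...,1]>.07)&(P[...,1]<.29)&(P[...,2]>max(a,.008))&(P[...,2]<b)]
    if len(Q)>5: print('head',a,len(Q),'y',np.percentile(Q[:,1],[1,99]),'x',np.percentile(Q[:,0],[1,99]))
for P in (p,s):  # corridor clutter
    Q=P[(P[...,0]>.30)&(P[...,0]<.54)&(P[...,1]>-.0)&(P[...,1]<.1)&(P[...,2]>.008)]; print('corr',len(Q),Q[:40:4])
# sleeves in the mouth
for nme,P in (('top',p),('scene',s)):
    h2=hsv if nme=='top' else cv2.cvtColor(np.load('scene0.npz')['im'],cv2.COLOR_RGB2HSV)
    M=(h2[...,2]>120)&(h2[...,1]<60)&(P[...,0]>.53)&(P[...,0]<.68)&(P[...,1]>-.01)&(P[...,1]<.12)&(P[...,2]>.004)&(P[...,2]<.04)
    Q=P[M]; v,u=np.where(M); print(nme,len(Q),u.min(),u.max(),v.min(),v.max(),'x',np.percentile(Q[:,0],[2,50,98]),'y',np.percentile(Q[:,1],[2,50,98]),'z',np.percentile(Q[:,2],[2,50,98]))
def ik(t):
    r=bot.solve_ik(*t); return None if r is None else np.array(r)
for f in (1,-1):
  FL[0]=f; print('flip',f)
  for a in (0,15,25,35):
    a=np.radians(a)
    G0=tool([.504,.337,0],np.radians(-9),0,a)
    res={'grasp':ik(G0)}
    for lx,pt in [(.095,0),(.05,0),(0,0),(-.03,0),(-.03,25),(.09,-12),(.04,-12),(0,-12),(-.03,-12)]:
        pt_=np.radians(pt); res[f'in{lx},{pt}']=ik(tool(lip2o(hop(lx,0,.0 if pt>=0 else .02),HY,pt_),HY,pt_,a))
    for yw in (180,-90,-135,135,-45,0):
        y=np.radians(yw); res[f'carry{yw}']=ik(tool(lip2o([.66,-.18,.25],y,-.2),y,-.2,a)); res[f'pour{yw}']=ik(tool(lip2o([.66,-.18,.14],y,1.0),y,1.0,a))
    print(np.degrees(a),[k for k in res if res[k] is None])
E
```

```text
pan [183 149  44  34 787] ((617.2129516601562, 536.0263671875), (513.2552490234375, 105.97492218017578), 69.27811431884766) [-0.0037  0.0018  0.0346]
head -0.0 22 y [0.1299 0.2107] x [0.4139 0.4911]
head -0.0 290 y [0.1348 0.2461] x [0.4151 0.5043]
head 0.04 491 y [0.119  0.2634] x [0.4135 0.5248]
head 0.04 679 y [0.1204 0.2607] x [0.4105 0.519 ]
head 0.08 985 y [0.1224 0.2615] x [0.4112 0.5281]
head 0.08 930 y [0.1228 0.259 ] x [0.4087 0.5255]
head 0.12 203 y [0.1671 0.2231] x [0.452  0.5123]
head 0.12 328 y [0.1705 0.2284] x [0.4493 0.5027]
head 0.16 447 y [0.1746 0.2183] x [0.4581 0.5016]
head 0.16 552 y [0.1761 0.2209] x [0.4552 0.4976]
corr 32 [[0.5398 0.0528 0.1145]
 [0.3161 0.0989 0.0081]
 [0.3206 0.0831 0.0087]
 [0.3142 0.0954 0.0084]
 [0.3101 0.0997 0.0086]
 [0.3075 0.0988 0.0088]
 [0.3127 0.0802 0.0116]
 [0.3088 0.085  0.0088]]
corr 24 [[0.5396 0.0725 0.111 ]
 [0.5362 0.056  0.1091]
 [0.3188 0.0878 0.0105]
 [0.3191 0.0822 0.0091]
 [0.3197 0.0739 0.0086]
 [0.3031 0.0936 0.0085]]
top 150 295 331 173 194 x [0.5487 0.5582 0.6252] y [-0.0064  0.0478  0.0777] z [0.0054 0.0216 0.028 ]
scene 270 310 332 181 202 x [0.5446 0.5648 0.6273] y [0.0323 0.0612 0.0848] z [0.0069 0.0195 0.0267]
flip 1
0.0 ['in0,-12', 'in-0.03,-12', 'carry180', 'pour-135', 'carry135', 'pour-45', 'pour0']
14.999999999999998 ['carry-90', 'pour-45', 'pour0']
25.0 ['pour-45', 'pour0']
35.0 ['pour-45', 'pour0']
flip -1
0.0 ['in0,-12', 'in-0.03,-12', 'carry180', 'carry135', 'pour135', 'pour-45', 'pour0']
14.999999999999998 ['pour-45', 'pour0']
25.0 ['pour-45', 'pour0']
35.0 ['pour-45', 'pour0']
```

```bash
python3 - <<'E'
import cv2
a=cv2.imread('pics/top0.png')[140:245,150:340]; b=cv2.imread('pics/scene0.png')[120:220,225:365]
a=cv2.resize(a,None,fx=4,fy=4,interpolation=cv2.INTER_CUBIC)[:420,:760]
cv2.imwrite('pics/crop1.png',a)
E
```

```text
(no output)
```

View pics/crop1.png

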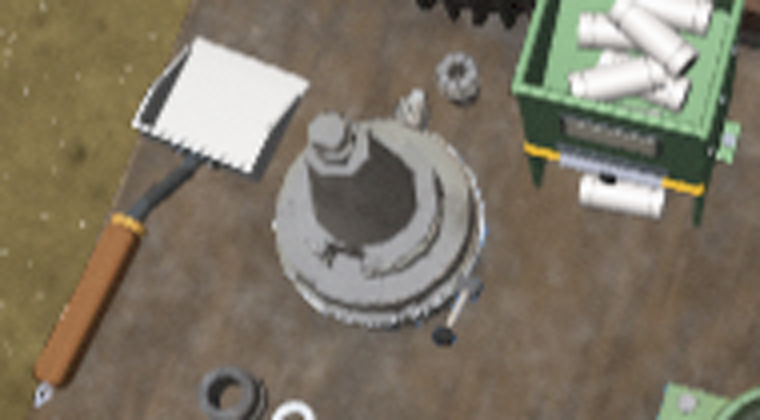

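The crop shows the scoop with its lip edge running from (200,38) to (308,80) and its grip from (128,222) to (45,385). Sleeve a's front is at x 580–662, v 195, and the head's lever knob is at (442,335).

```bash
cat >> h.py <<'E'
def ray(K,R,t,uv,z):
    c=-R.T@t; d=R.T@np.linalg.inv(K)@np.array([uv[0],uv[1],1.]); return c+d*(z-c[2])/d[2]
E
python3 - <<'E'
from h import *
d=np.load('top0.npz'); K,R,t,p,im=[d[k] for k in ('K','R','t','p','im')]
cr=lambda u,v,z: ray(K,R,t,(150+u/4-.375,140+v/4-.375),z)
L1,L2=cr(200,38,.006),cr(308,80,.006); g1,g2=cr(128,222,.083),cr(50,382,.083)
print('lip',L1,L2,np.linalg.norm(L1-L2)); print('grip',g1,g2,np.linalg.norm(g1-g2))
h1,h2=cr(135,120,.032),cr(250,175,.032); print('backwall top',h1,h2,np.linalg.norm(h1-h2))
lm=(L1+L2)/2; gm=(g1+g2)/2; v=lm-gm; print('yaw lip-grip',np.degrees(np.arctan2(v[1],v[0])),'len',np.hypot(*v[:2]))
hm=(h1+h2)/2;v=lm-hm; print('yaw lip-heel',np.degrees(np.arctan2(v[1],v[0])))
# grip centroid by colour mask, ray at z=.083, line fit
hsv=cv2.cvtColor(im,cv2.COLOR_RGB2HSV); m=(hsv[...,0]>4)&(hsv[...,0]<20)&(hsv[...,1]>130)&(hsv[...,2]>90); m[:,:155]=0;m[:,190:]=0;m[:190]=0;m[240:]=0
v_,u_=np.where(m); P=np.array([ray(K,R,t,(a,b),.080) for a,b in zip(u_,v_)])
print(len(P),P.mean(0),cv2.minAreaRect((P[:,:2]*1000).astype(np.float32)), cv2.fitLine(P[:,:2].astype(np.float32),cv2.DIST_L2,0,.01,.01).ravel(),'depth z',np.nanmedian(p[m][:,2]))
print('sleeve a ends',cr(580,190,.02),cr(662,205,.02)); print('knob z',p[223,260],p[212,268])
print('yel ends',cr(525,150,.09),cr(702,190,.09))
E
```

```text
lip [0.5918 0.3842 0.006 ] [0.5834 0.2969 0.006 ] 0.08766132622407065
grip [0.4308 0.3546 0.083 ] [0.315  0.3638 0.083 ] 0.11625359378549728
backwall top [0.5121 0.3965 0.032 ] [0.4968 0.3041 0.032 ] 0.09367211821191526
yaw lip-grip -4.9706943246859945 len 0.21549303769114533
yaw lip-heel -6.701617409705325
341 [0.3741 0.3628 0.08  ] ((374.22265625, 363.14544677734375), (23.277446746826172, 118.96418762207031), 82.088134765625) [ 0.9938 -0.1115  0.3741  0.3628] depth z 0.08183280052047273
sleeve a ends [0.5558 0.0794 0.02  ] [0.5617 0.0203 0.02  ]
knob z [0.4145 0.1257 0.1038] [0.4546 0.1205 0.0716]
yel ends [0.5527 0.1142 0.09  ] [ 0.5596 -0.008   0.09  ]
```

```bash
sed -i 's/^HO=.*/HO=np.array([.5585,.053]); HY=np.radians(2.6); SO=[.505,.348,0]; SY=np.radians(-6.2)/' h.py; python3 - <<'E'
from h import *
def pr(k,t):
    r=bot.solve_ik(*t); print(k.ljust(14),t[0],None if r is None else np.array(r))
for f in (1,-1):
    FL[0]=f; print('flip',f)
    pr('above',tool([SO[0],SO[1],.12],SY,0)); pr('grasp',tool(SO,SY,0)); pr('lift',tool([SO[0],SO[1],.29],SY,0))
    pr('over',tool(lip2o(hop(-.03,0,.30),HY,.4),HY,.4))
    pr('pre',tool(lip2o(hop(-.03,0,.01),HY,.4),HY,.4))
    pr('in',tool(lip2o(hop(.096,0,.0),HY,0),HY,0)); pr('tilt',tool(lip2o(hop(.09,0,.03),HY,-.2),HY,-.2)); pr('out',tool(lip2o(hop(-.03,0,.03),HY,-.2),HY,-.2))
    pr('up',tool(lip2o(hop(-.03,0,.32),HY,-.2),HY,-.2))
    for yw in (-90,-180,180):
        y=np.radians(yw)+TY
        pr(f'carry{yw}',tool(lip2o([.68,-.18,.33],y,-.2),y,-.2)); pr(f'pour{yw}',tool(lip2o([.68,-.18,.1],y,.9),y,.9))
E
```

```text
flip 1
above          [0.4026 0.3591 0.1728] [-0.9444  0.3998  0.4482  1.5775 -0.4118  1.5796 -2.0994]
grasp          [0.4026 0.3591 0.0528] [-0.9234  0.5241  0.4229  1.6715 -0.4638  1.387  -2.0136]
lift           [0.4026 0.3591 0.3428] [-0.9494  0.3164  0.4683  1.3387 -0.3948  1.8766 -2.2058]
over           [0.3761 0.0447 0.4218] None
pre            [0.3761 0.0447 0.1318] [-0.579   0.5528  0.581   1.6952 -0.219   1.8259 -1.4224]
in             [0.4666 0.0488 0.0528] [-0.5869  0.4942  0.5681  1.7566 -0.2489  1.4142 -1.4466]
tilt           [0.4538 0.0482 0.0444] [-0.6445  0.3083  0.5689  1.9497 -0.1862  1.1757 -1.5101]
out            [0.334  0.0428 0.0444] [-0.6924  0.0337  0.5294  2.2226 -0.0488  1.1253 -1.6604]
up             [0.334  0.0428 0.3344] [-0.5629 -0.2285  0.3234  1.827   0.0236  1.763  -1.7794]
carry-90       [0.7014 0.0136 0.3444] [ 0.7629  0.715  -1.3242  1.111   0.4898  1.6606  2.6767]
pour-90        [ 0.6883 -0.1049  0.2801] [ 0.3897  0.794   0.3054  1.2454 -1.3069  1.9823 -2.528 ]
carry-180      [ 0.8736 -0.2014  0.3444] [-0.0662  0.7829  0.7359  0.6936 -0.57    1.55
[... 1018 characters left out ...]
1254  1.4754]
up             [0.334  0.0428 0.3344] [-0.3466 -0.2087  0.1449  1.8213 -0.0082  1.7601  1.4072]
carry-90       [0.7014 0.0136 0.3444] [-0.3385  0.4425  0.6145  1.1622 -0.485   1.6334  0.0976]
pour-90        [ 0.6883 -0.1049  0.2801] [ 0.3897  0.794   0.3054  1.2454 -1.3069  1.9823  0.6136]
carry-180      [ 0.8736 -0.2014  0.3444] [-0.0765  0.7896  0.7693  0.6943 -0.5965  1.5602 -1.2909]
pour-180       [ 0.7551 -0.1883  0.2801] [ 1.3707  0.3201 -1.1568  2.1659  3.2475  0.4697  1.7894]
carry180       [ 0.8736 -0.2014  0.3444] [-0.0765  0.7896  0.7693  0.6943 -0.5965  1.5602 -1.2909]
pour180        [ 0.7551 -0.1883  0.2801] [ 1.3707  0.3201 -1.1568  2.1659  3.2475  0.4697  1.7894]
```

```bash
sed -i 's/^FL=.*/FL=[-1]/' h.py; python3 - <<'E'
from h import *
bot.move_pose(*tool([SO[0],SO[1],.12],SY,0))
d=shot('top'); save(d,'pics/a1.png')
print(bot.get_time(),bot.get_qpos(),bot.get_ee_pos(),bot.get_contact_force())
cv2.imwrite('pics/a1c.png',cv2.resize(d['image'][120:270,130:330,::-1],None,fx=4,fy=4))
E
```

```text
1.2083 [-0.6116  0.3766  0.016   1.5632 -0.2829  1.5449  0.9273] [0.4012 0.3613 0.1733] [-0.0745  0.014   0.4289]
```

View pics/a1c.png

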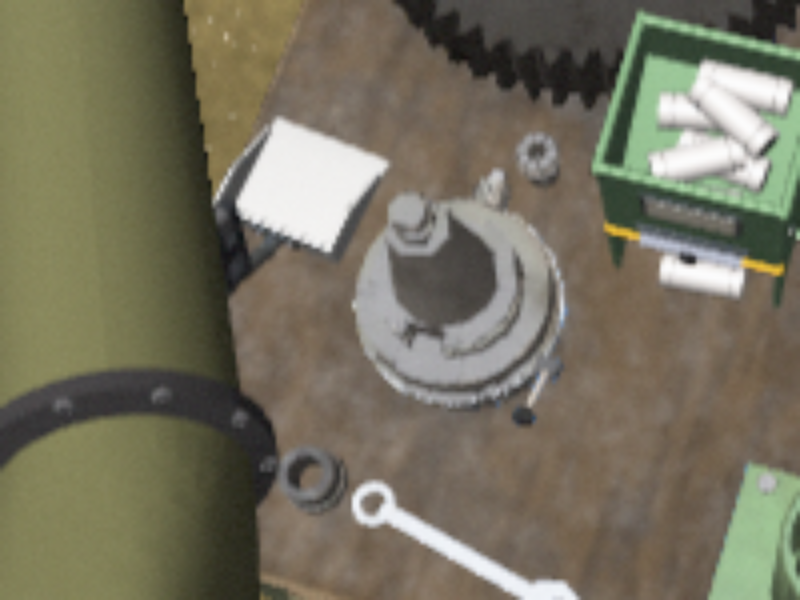

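The arm hides the grip, while the pan at (310,185) is unmoved. The lateral tolerance is about 30 mm, so I'll grasp and then lift a little to check.

```bash
python3 - <<'E'
from h import *
t=tool(SO,SY,0); bot.move_straight(t[0],t[1],speed=.12)
print('down',bot.get_ee_pos(),bot.get_contact_force())
bot.grip(0.0,grip_force=110)
print('w',bot.get_gripper_width(),bot.get_gripper_force(),bot.get_ee_pos(),bot.get_contact_force())
d=shot('top'); p=cloud(d); im=d['image']; hsv=cv2.cvtColor(im,cv2.COLOR_RGB2HSV)
t=tool([SO[0],SO[1],.29],SY,0); bot.move_straight(t[0],t[1],speed=.15)
print(bot.get_time(),bot.get_ee_pos(),t[0],bot.get_contact_force(),bot.get_moment())
d=shot('top'); cv2.imwrite('pics/a2.png',cv2.resize(d['image'][50:250,100:340,::-1],None,fx=3,fy=3)); 
np.savez('top2.npz',p=cloud(d),im=d['image'],K=d['K'],R=d['R'],t=d['t'])
E
```

```text
down [0.4031 0.3596 0.0536] [-0.3907  0.6708  0.7505]
w 0.24302735943952722 107.13840007781982 [0.4027 0.3592 0.0531] [-0.4038 -0.0664  1.8408]
5.1 [0.4024 0.359  0.342 ] [0.4026 0.3591 0.3428] [-0.044  -0.039  -2.4275] [-0.0329 -0.4242  0.0503]
```

View pics/a2.png

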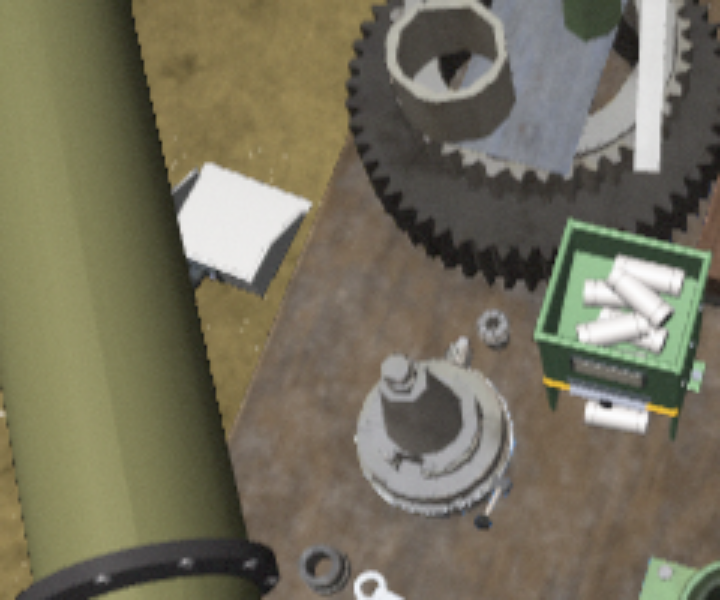

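The scoop is held, with its lip corners at (207,163) and (311,205) in the crop. Next I check where the lip sits in the hand, then carry over to a spot in front of the hopper.

```bash
python3 - <<'E'
from h import *
d=np.load('top2.npz'); K,R,t,p,im=[d[k] for k in ('K','R','t','p','im')]
a,b=[ray(K,R,t,(100+u/3-.33,50+v/3-.33),.296) for u,v in ((207,163),(311,205))]
print(a,b,np.linalg.norm(a-b),'mid',(a+b)/2,'expected',tool([SO[0],SO[1],.29],SY,0)[0]*0+np.array([SO[0],SO[1],.29])+Ro.from_euler('z',SY).apply([.085,0,0]))
m=np.zeros(im.shape[:2],bool); m[107:142,162:200]=1; m&=(im.min(-1)>190)&(abs(p[...,2]-.29)<.03)
q=p[m]; c=np.linalg.lstsq(np.c_[q[:,:2]-[.55,.34],np.ones(len(q))],q[:,2],rcond=None)[0]; print(len(q),'plane slope',c)
t=tool(lip2o(hop(-.05,0,.29),HY,0),HY,0); bot.move_straight(t[0],t[1],speed=.15)
print(bot.get_time(),bot.get_ee_pos(),t[0],bot.get_qpos(),bot.get_contact_force())
d=shot('top'); cv2.imwrite('pics/a3.png',cv2.resize(d['image'][80:280,200:440,::-1],None,fx=3,fy=3)); 
np.savez('top3.npz',p=cloud(d),im=d['image'],K=d['K'],R=d['R'],t=d['t'])
E
```

```text
[0.5881 0.382  0.296 ] [0.5777 0.293  0.296 ] 0.08963845430339726 mid [0.5829 0.3375 0.296 ] expected [0.5895 0.3388 0.29  ]
918 plane slope [-0.0324 -0.0211  0.2902]
7.4833 [0.3208 0.0427 0.3427] [0.3207 0.0422 0.3428] [-0.3711 -0.0868  0.1968  1.7467 -0.0413  1.9129  1.4332] [ 0.8874  0.6005 -1.739 ]
```

View pics/a3.png

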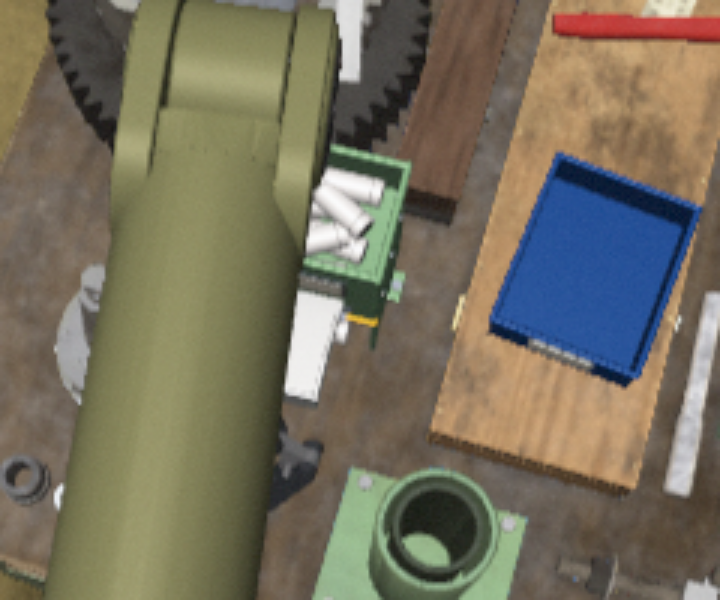

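```bash
sed -i 's/^G=.*/G=np.array([-.091,0,.070])/' h.py; python3 - <<'E'
from h import *
d=np.load('top3.npz'); K,R,t=[d[k] for k in ('K','R','t')]
for n,u,v,z in (('lipR',344,297,.297),('heelR top',318,401,.322)):
    c=ray(K,R,t,(200+u/3-.33,80+v/3-.33),z); r=Ro.from_euler('z',-HY).apply(c-np.r_[HO,0]); print(n,c,'hopper frame',r)
def go(x,y,z,pit=0,sp=.15):
    t=tool(lip2o(hop(x,y,z),HY,pit),HY,pit); bot.move_straight(t[0],t[1],speed=sp)
go(-.05,-.001,.29); go(-.05,-.001,.03,sp=.18)
f0=bot.get_contact_force(); print(f0,bot.get_time())
z=.006
while z>-.004:
    go(-.05,-.001,z,sp=.03); f=bot.get_contact_force(); print(round(z,4),f-f0,bot.get_ee_pos()[2])
    if f[2]-f0[2]>2.5: break
    z-=.0015
print(bot.get_time(),z)
for n in('scene','top'):
    d=shot(n); np.savez(n+'4.npz',p=cloud(d),im=d['image'],K=d['K'],R=d['R'],t=d['t']); 
    if n=='scene': cv2.imwrite('pics/a4.png',cv2.resize(d['image'][100:250,200:400,::-1],None,fx=4,fy=4))
E
```

```text
lipR [0.5098 0.0077 0.297 ] hopper frame [-0.0507 -0.043   0.297 ]
heelR top [0.4238 0.0012 0.322 ] hopper frame [-0.137  -0.0456  0.322 ]
[ 1.3645  0.1025 -1.8348] 9.375
0.006 [-0.9324 -0.378   0.1082] 0.0588857206851604
0.0045 [-1.1774  0.1231 -0.3662] 0.057298334489243985
0.003 [-1.1605 -0.1327 -0.5008] 0.05570627795517792
0.0015 [-0.8672  0.3126 -0.2366] 0.05420078564414013
0.0 [-2.9905  0.1786  3.7908] 0.05306189117328307
11.325 4.336808689942018e-19
```

View pics/a4.png

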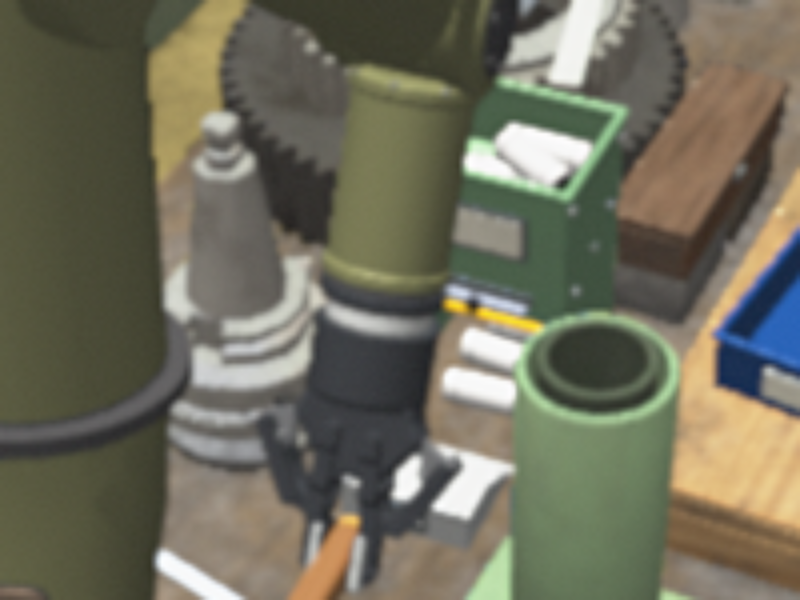

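The scoop is set down in front of the hopper, sleeve fronts are at (480,385), and the tray is at (780,320). With a 25° wrist lean the gripper body would come near the hopper front at full insertion. I'll regrasp farther back with less lean, after checking IK.

```bash
python3 - <<'E'
from h import *
import h
for gx in (-.100,-.110,-.120,-.130,-.145):
  for a in (5,10,15,20):
    h.G=np.array([gx,0,.07]); ar=np.radians(a); bad=[]
    def T(n,o,y,p):
        if bot.solve_ik(*h.tool(o,y,p,ar)) is None: bad.append(n)
    T('grasp',lip2o(hop(-.05,0,0),HY,0),HY,0)
    for pt in (-.1,-.15,-.2):
        for lx in (.09,.03,-.03): T(f'o{pt},{lx}',lip2o(hop(lx,0,.025),HY,pt),HY,pt)
        T(f'up{pt}',lip2o(hop(-.03,0,.32),HY,pt),HY,pt)
    y=-np.pi/2+TY
    T('carry',lip2o([.68,-.15,.30],y,-.15),y,-.15)
    for pt in (.3,.6,.75,.9): T(f'pour{pt}',lip2o([.68,-.15,.11],y,pt),y,pt)
    print(gx,a,'clear mm',round(1000*(.5555-(.5585+.096-.085+gx+.135*np.tan(ar)+.045/np.cos(ar))),1),bad)
E
```

```text
-0.1 5 clear mm 29.0 ['up-0.1', 'up-0.15', 'o-0.2,-0.03', 'up-0.2']
-0.1 10 clear mm 16.5 ['up-0.1', 'up-0.15', 'up-0.2']
-0.1 15 clear mm 3.2 ['up-0.2']
-0.1 20 clear mm -11.0 []
-0.11 5 clear mm 39.0 ['up-0.1', 'up-0.15', 'o-0.2,-0.03', 'up-0.2']
-0.11 10 clear mm 26.5 ['up-0.1', 'up-0.15', 'up-0.2']
-0.11 15 clear mm 13.2 ['up-0.15', 'up-0.2']
-0.11 20 clear mm -1.0 []
-0.12 5 clear mm 49.0 ['up-0.1', 'o-0.15,-0.03', 'up-0.15', 'o-0.2,-0.03', 'up-0.2']
-0.12 10 clear mm 36.5 ['up-0.1', 'up-0.15', 'up-0.2']
-0.12 15 clear mm 23.2 ['up-0.15', 'up-0.2']
-0.12 20 clear mm 9.0 ['up-0.2']
-0.13 5 clear mm 59.0 ['up-0.1', 'o-0.15,-0.03', 'up-0.15', 'o-0.2,-0.03', 'up-0.2']
-0.13 10 clear mm 46.5 ['up-0.1', 'up-0.15', 'o-0.2,-0.03', 'up-0.2']
-0.13 15 clear mm 33.2 ['up-0.1', 'up-0.15', 'up-0.2']
-0.13 20 clear mm 19.0 ['up-0.2']
-0.145 5 clear mm 74.0 ['o-0.1,-0.03', 'up-0.1', 'o-0.15,-0.03', 'up-0.15', 'o-0.2,-0.03', 'up-0.2']
-0.145 10 clear mm 61.5 ['up-0.1', 'up-0.15', 'o-0.2,-0.03', 'up-0.2']
-0.145 15 clear mm 48.2 ['up-0.1', 'up-0.15', 'up-0.2']
-0.145 20 clear mm 34.0 ['up-0.15', 'up-0.2']
```

```bash
sed -i 's/^G=.*/G=np.array([-.125,0,.070])/; s/^A=np.radians(25)/A=np.radians(18)/' h.py; cat >> h.py <<'E'
def go(x,y,z,pit=0,sp=.15):
    t=tool(lip2o(hop(x,y,z),HY,pit),HY,pit); bot.move_straight(t[0],t[1],speed=sp)
E
python3 - <<'E'
from h import *
bot.grip(1.0); print('open',bot.get_time())
go(-.05,-.001,.0,sp=.08); bot.grip(0.,grip_force=120)
print('w',bot.get_gripper_width(),bot.get_gripper_force(),bot.get_ee_pos(),bot.get_qpos(),bot.get_time())
f0=bot.get_contact_force(); print(f0)
ok=True
for x in (-.02,.01,.035,.055,.07,.08,.086,.090,.093,.095,.097,.099):
    go(x,-.001,.0,sp=.06); f=bot.get_contact_force()-f0; print(x,f,bot.get_ee_pos()[[0,2]])
    if abs(f[0])>9: break
print(bot.get_time(),bot.get_contact_force())
d=shot('scene'); cv2.imwrite('pics/a5.png',cv2.resize(d['image'][100:250,200:400,::-1],None,fx=4,fy=4))
E
```

```text
open 12.0667
w 0.23688015129937534 117.12283372879028 [0.2932 0.04   0.052 ] [-0.3699  0.0091  0.1949  2.2428 -0.0446  1.2017  1.4642] 13.225
[ 0.1332 -0.9433  1.4778]
-0.02 [ 1.4311  0.4128 -1.4688] [0.3238 0.0518]
0.01 [ 0.3783  0.8415 -2.0618] [0.3538 0.0518]
0.035 [ 1.3     1.6821 -2.348 ] [0.3789 0.0518]
0.055 [ 0.1963  1.5184 -1.2433] [0.3985 0.0518]
0.07 [-1.231   0.9945  0.1515] [0.4128 0.0519]
0.08 [-2.1148  1.0095  2.2987] [0.4226 0.0519]
0.086 [-4.9315  0.0219  3.4524] [0.4279 0.052 ]
0.09 [-4.8897  0.1781  3.445 ] [0.4319 0.052 ]
0.093 [-4.4942  0.3328  3.1602] [0.4349 0.052 ]
0.095 [-5.4787  0.607   3.5451] [0.4368 0.052 ]
0.097 [-4.92    1.3394  3.9878] [0.4388 0.052 ]
0.099 [-5.2285  0.9383  4.0638] [0.4407 0.052 ]
17.7917 [-5.0953 -0.005   5.5416]
```

View pics/a5.png

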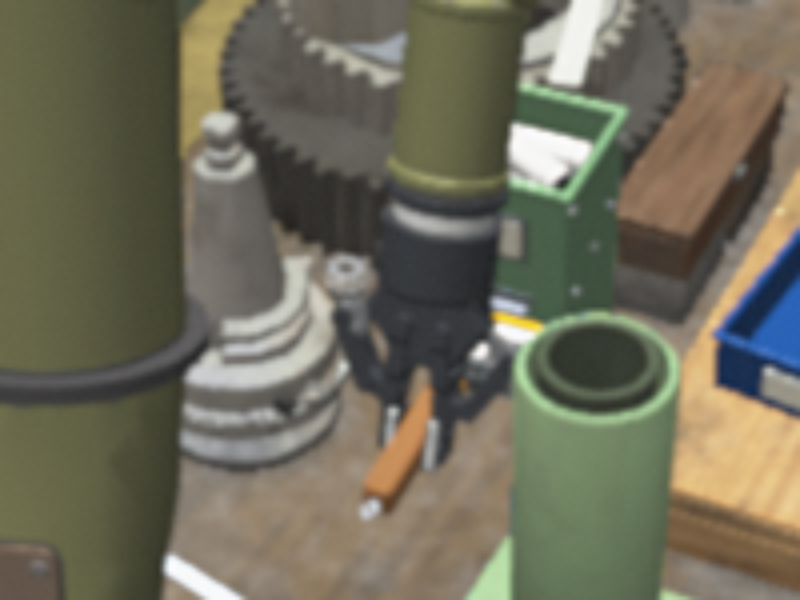

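The gripper stands clear of the hopper front (panel edge near (500,320)) with the handle going under the lip. I'll push on a little until the lip feels the back wall, then tilt back and withdraw.

```bash
python3 - <<'E'
from h import *
x=.099
while x<.109:
    x+=.002; go(x,-.001,.0,sp=.04); f=bot.get_contact_force(); print(round(x,4),f,bot.get_ee_pos()[0])
    if f[0]<-12: break
go(x-.002,-.001,.004,-.03,sp=.03)
go(x-.003,-.001,.014,-.14,sp=.03); print('tilt',bot.get_contact_force(),bot.get_moment())
go(x-.003,-.001,.022,-.14,sp=.03); print('lift',bot.get_contact_force(),bot.get_moment(),bot.get_time())
go(.04,-.001,.022,-.14,sp=.06); print('back',bot.get_contact_force(),bot.get_moment())
go(-.035,-.001,.022,-.14,sp=.08); bot.pause(.2); print('out',bot.get_contact_force(),bot.get_moment(),bot.get_time())
for n in('scene','top'):
    d=shot(n); np.savez(n+'6.npz',p=cloud(d),im=d['image'],K=d['K'],R=d['R'],t=d['t'])
    cv2.imwrite(f'pics/a6{n}.png',cv2.resize(d['image'][100:250,200:400,::-1],None,fx=2,fy=2))
a,b=cv2.imread('pics/a6scene.png'),cv2.imread('pics/a6top.png'); cv2.imwrite('pics/a6.png',np.hstack([a,b]))
E
```

```text
0.101 [-10.5139  -1.0394   8.719 ] 0.4409795348982093
0.103 [-14.3212   0.298   11.8425] 0.44108813209202985
tilt [-5.1527  0.0387 -2.9588] [ 0.0417  1.3088 -0.0902]
lift [-5.4859  0.0019 -6.2056] [-0.0142  1.7482 -0.1086] 19.7
back [ 0.5168 -0.4507 -3.6631] [-0.0262  0.2922 -0.0211]
out [ 0.0702  0.7755 -3.9743] [ 0.0091  0.2623 -0.0431] 22.1333
```

View pics/a6.png

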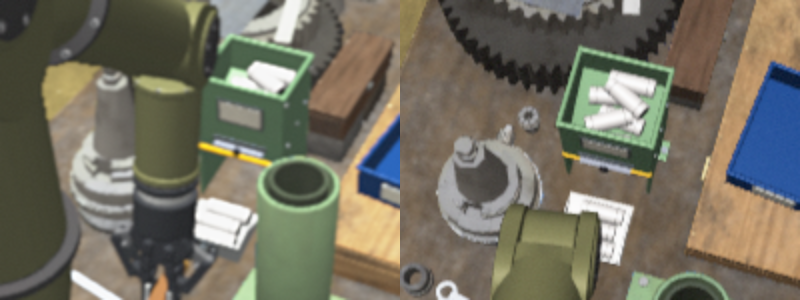

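All three sleeves are in the pan: three are visible at (225,222) in the left view and (605,225) in the right. The force also rose by about 1.5 N. Next I lift and carry to the tray.

```bash
cat >> h.py <<'E'
PY=TY-np.pi/2
def go2(lip,yaw,pit,sp):
    t=tool(lip2o(lip,yaw,pit),yaw,pit); bot.move_straight(t[0],t[1],speed=sp)
def tl(x,y,z):
    c,s=np.cos(TY),np.sin(TY); return np.array([TR[0]+c*x-s*y,TR[1]+s*x+c*y,z])
E
python3 - <<'E'
from h import *
def st(n): print(n,bot.get_time(),bot.get_qpos(),bot.get_contact_force(),flush=True)
go(-.035,-.001,.25,-.14,sp=.12); st('up')
go2([.60,.02,.29],np.radians(-35),-.14,.10); st('mid')
go2([.66,-.08,.29],np.radians(-70),-.14,.10); st('mid2')
go2(tl(0,.035,.27),PY,-.14,.10); st('over'); bot.pause(.2)
for n in('scene','top'):
    d=shot(n); cv2.imwrite(f'pics/a7{n}.png',cv2.resize(d['image'][80:230,270:470,::-1],None,fx=2,fy=2))
a,b=cv2.imread('pics/a7scene.png'),cv2.imread('pics/a7top.png'); cv2.imwrite('pics/a7.png',np.hstack([a,b]))
for z,p in ((.125,-.14),(.125,.25),(.1,.6),(.095,.9)):
    print(z,p,bot.solve_ik(*tool(lip2o(tl(0,.035,z),PY,p),PY,p)))
E
```

```text
Traceback (most recent call last):
  File "h.py", line 31, in go
    t=tool(lip2o(hop(x,y,z),HY,pit),HY,pit); bot.move_straight(t[0],t[1],speed=sp)
                                             ~~~~~~~~~~~~~~~~~^^^^^^^^^^^^^^^^^^^^
cell.PlanningError: the arm cannot follow that straight line within its joint ranges
```

```bash
python3 - <<'E'
from h import *
for x in (-.035,-.03,-.027):
  for p in (-.14,-.1,-.07,-.04):
    r=[]
    for z in (.05,.1,.15,.2,.23,.25,.28):
        q=bot.solve_ik(*tool(lip2o(hop(x,-.001,z),HY,p),HY,p)); r.append(None if q is None else round(q[1],2))
    print(x,p,r)
# yawed variants
for yw in (-20,-35,-50):
    y=np.radians(yw); r=[]
    for z in (.1,.15,.2,.25,.28):
        q=bot.solve_ik(*tool(lip2o(hop(-.035,-.001,z),y,-.12),y,-.12)); r.append(None if q is None else np.round(q,2).tolist())
    print(yw,r)
print(bot.get_qpos())
E
```

```text
-0.035 -0.14 [np.float64(-0.13), np.float64(-0.21), np.float64(-0.26), np.float64(-0.3), np.float64(-0.3), None, None]
-0.035 -0.1 [np.float64(-0.11), np.float64(-0.18), np.float64(-0.23), np.float64(-0.27), np.float64(-0.28), np.float64(-0.29), np.float64(-0.3)]
-0.035 -0.07 [np.float64(-0.09), np.float64(-0.15), np.float64(-0.21), np.float64(-0.24), np.float64(-0.26), np.float64(-0.26), np.float64(-0.27)]
-0.035 -0.04 [np.float64(-0.07), np.float64(-0.13), np.float64(-0.18), np.float64(-0.22), np.float64(-0.23), np.float64(-0.24), np.float64(-0.25)]
-0.03 -0.14 [np.float64(-0.12), np.float64(-0.19), np.float64(-0.25), np.float64(-0.29), np.float64(-0.3), np.float64(-0.29), None]
-0.03 -0.1 [np.float64(-0.1), np.float64(-0.17), np.float64(-0.22), np.float64(-0.25), np.float64(-0.27), np.float64(-0.28), np.float64(-0.29)]
-0.03 -0.07 [np.float64(-0.08), np.float64(-0.14), np.float64(-0.19), np.float64(-0.23), np.float64(-0.25), np.float64(-0.25), np.float64(-0.26)]
-0.03 -0.04 [np.float64(-0.06), np.float64(-0.12), np.float64(-0.17), np.float64(-0.2), np.float64(-0.22), np.float64(-0
[... 675 characters left out ...]
 0.1, 2.12, -0.11, 1.36, 0.91], [-0.44, -0.23, 0.09, 2.05, -0.1, 1.47, 0.89], [-0.44, -0.25, 0.1, 1.96, -0.1, 1.58, 0.88], [-0.45, -0.26, 0.1, 1.91, -0.1, 1.64, 0.87]]
-35 [[-0.46, -0.07, 0.06, 2.12, -0.17, 1.2, 0.64], [-0.45, -0.12, 0.05, 2.06, -0.16, 1.31, 0.61], [-0.45, -0.16, 0.05, 1.99, -0.16, 1.42, 0.59], [-0.45, -0.18, 0.05, 1.91, -0.16, 1.52, 0.57], [-0.45, -0.19, 0.05, 1.86, -0.16, 1.58, 0.56]]
-50 [[-0.48, 0.0, 0.05, 2.05, -0.21, 1.15, 0.36], [-0.46, -0.05, 0.03, 1.99, -0.2, 1.25, 0.33], [-0.45, -0.08, 0.02, 1.92, -0.19, 1.36, 0.31], [-0.44, -0.11, 0.01, 1.84, -0.19, 1.46, 0.29], [-0.43, -0.11, 0.0, 1.79, -0.19, 1.52, 0.28]]
[-0.3821 -0.085   0.1871  2.3221 -0.0117  1.0753  1.4254]
```

```bash
python3 - <<'E'
from h import *
def st(n): print(n,bot.get_time(),bot.get_qpos(),bot.get_contact_force(),flush=True)
go(-.035,-.001,.25,-.09,sp=.12); st('up')
go2([.60,.02,.29],np.radians(-35),-.14,.10); st('mid')
go2([.66,-.08,.29],np.radians(-70),-.14,.10); st('mid2')
go2(tl(0,.035,.27),PY,-.14,.10); st('over'); bot.pause(.2)
for n in('scene','top'):
    d=shot(n); cv2.imwrite(f'pics/a7{n}.png',cv2.resize(d['image'][80:230,270:470,::-1],None,fx=2,fy=2))
a,b=cv2.imread('pics/a7scene.png'),cv2.imread('pics/a7top.png'); cv2.imwrite('pics/a7.png',np.hstack([a,b]))
for z,p in ((.125,-.14),(.125,.25),(.1,.6),(.095,.9)):
    print(z,p,bot.solve_ik(*tool(lip2o(tl(0,.035,z),PY,p),PY,p)))
E
```

```text
up 24.375 [-0.3563 -0.2763  0.1407  1.9744 -0.0014  1.6626  1.3911] [ 0.2127  0.3864 -3.6396]
mid 26.1167 [-0.3496 -0.0632  0.06    1.7326 -0.1325  1.581   0.6757] [-0.4876 -0.4488 -3.9882]
mid2 27.9333 [-0.2873  0.208   0.1553  1.4462 -0.2024  1.5282  0.2274] [ 0.2415  0.8668 -3.8763]
over 29.3 [-0.2312  0.3799  0.2478  1.2775 -0.2658  1.4783 -0.0879] [ 0.1277 -0.2624 -3.1042]
0.125 -0.14 [-0.2255  0.4471  0.2311  1.4767 -0.2901  1.2195 -0.0282]
0.125 0.25 [ 0.0278  0.4199  0.1957  1.4443 -0.6523  1.3935  0.2545]
0.1 0.6 [ 0.2584  0.5098  0.1602  1.4133 -0.9353  1.596   0.4639]
0.095 0.9 [ 0.4009  0.6402  0.1667  1.347  -1.1506  1.8233  0.5621]
```

View pics/a7.png

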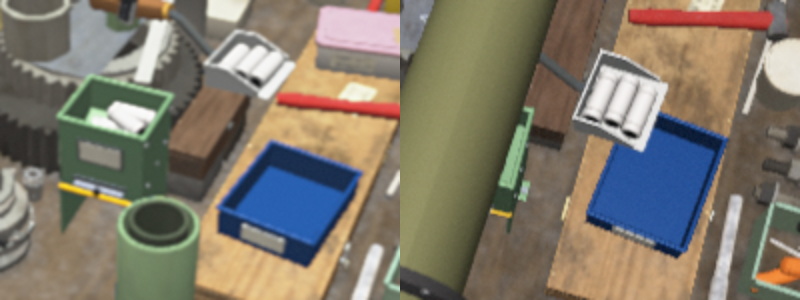

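Three sleeves are in the pan, at (255,65) on the left and (620,105) on the right, and the lip middle is near (661,112). I check the lip by ray, then lower and pour slowly.

```bash
python3 - <<'E'
from h import *
d=np.load('top0.npz'); c=ray(d['K'],d['R'],d['t'],(400.5,136),.275); e=tl(0,.035,.27); print('lip seen',c,'want',e)
if np.hypot(*(c-e)[:2])>.02: raise SystemExit
go2(tl(0,.035,.125),PY,-.14,.10)
go2(tl(0,.035,.125),PY,.1,.03); print(bot.get_time(),bot.get_contact_force())
go2(tl(0,.035,.120),PY,.3,.03)
go2(tl(0,.035,.105),PY,.6,.05); print(bot.get_contact_force())
go2(tl(0,.035,.105),PY,.9,.06); bot.pause(.3); print(bot.get_time(),bot.get_contact_force())
go2(tl(0,.05,.20),PY,.7,.12); 
for n in('scene','top'):
    d=shot(n); cv2.imwrite(f'pics/a8{n}.png',cv2.resize(d['image'][80:230,270:470,::-1],None,fx=2,fy=2))
a,b=cv2.imread('pics/a8scene.png'),cv2.imread('pics/a8top.png'); cv2.imwrite('pics/a8.png',np.hstack([a,b]))
print(bot.get_time(),bot.get_contact_force(),bot.get_qpos())
E
```

```text
lip seen [ 0.6733 -0.1525  0.275 ] want [ 0.6668 -0.1477  0.27  ]
33.125 [ 0.3063 -0.0649 -2.5066]
[-0.3612 -0.165  -2.5775]
37.4167 [-0.1051 -0.343  -2.6468]
38.4167 [-0.1414 -0.0264 -3.254 ] [ 0.3131  0.476   0.1335  1.2925 -1.0135  1.7433  0.3414]
```

View pics/a8.png

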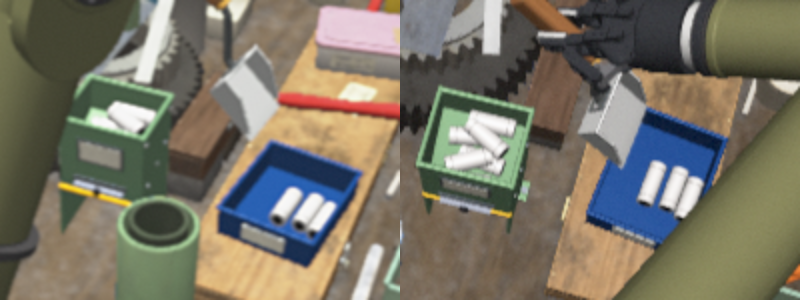

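All three sleeves lie in the tray: (285,205), (303,213) and (320,217) on the left. The scoop is empty, so I carry it back to its first place and lay it down.

```bash
python3 - <<'E'
from h import *
def st(n): print(n,bot.get_time(),bot.get_qpos(),bot.get_contact_force(),flush=True)
go2(tl(0,.05,.31),PY,.1,.15)
go2([.66,-.06,.31],np.radians(-70),0,.15); go2([.60,.03,.31],np.radians(-35),0,.15); st('mid')
s=lambda z:[SO[0]+.085*np.cos(SY),SO[1]+.085*np.sin(SY),z]
go2(s(.30),SY,0,.15); st('above')
go2(s(.02),SY,0,.15); f0=bot.get_contact_force(); z=.004
while z>-.004:
    go2(s(z),SY,0,.03); f=bot.get_contact_force()-f0; print(round(z,4),f)
    if f[2]>3: break
    z-=.001
print(bot.get_moment())
bot.grip(1.0); bot.pause(.2)
R=Ro.from_quat(np.roll(bot.get_orientation(),-1)); up=bot.get_ee_pos()-R.apply([0,0,.15])
bot.move_straight(up,None,speed=.12); st('clear')
bot.move_straight(np.array([up[0]-.02,up[1]+.1,up[2]+.08]),None,speed=.15)
P=[]
for n in('scene','top'):
    d=shot(n); im=d['image']; P.append(cv2.resize(im[100:300,130:430,::-1],(400,267)))
    np.savez(n+'9.npz',p=cloud(d),im=im)
cv2.imwrite('pics/a9.png',np.hstack(P)); st('end')
E
```

```text
mid 41.4 [-0.2052  0.0195 -0.0182  1.5766 -0.2348  1.7548  0.7163] [-0.1271 -0.2405 -3.0682]
above 42.975 [-0.4636  0.1931 -0.2413  1.4097 -0.1837  1.7591  0.7396] [ 0.8902 -0.1426 -2.1595]
0.004 [ 0.0648 -0.4087  0.4798]
0.003 [-0.9531 -0.137  -0.6342]
0.002 [-0.3617 -1.0085  0.7676]
0.001 [-0.6692 -0.7484  0.5717]
0.0 [-0.6141  0.0749  2.0506]
-0.001 [-3.3392 -0.6175  6.5759]
[-0.2918  0.1271 -0.0527]
clear 49.175 [-0.4395  0.3268 -0.2214  1.5628 -0.1459  1.4909  0.8338] [0.0483 0.1736 0.1533]
end 50.2917 [-0.5617  0.3847 -0.2628  1.3295 -0.1515  1.6318  0.6507] [-0.0006 -0.0342 -0.1322]
```

View pics/a9.png

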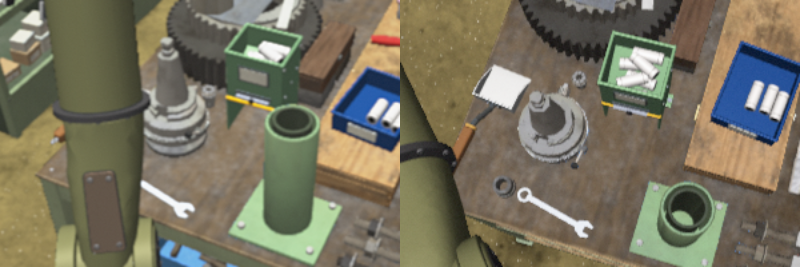

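The right view shows the scoop flat on the bench at (500,88), with three sleeves in the tray at (765,97). The collet is in place at (580,78) and the arm is clear.

```bash
python3 -c "
from h import *
print(bot.sign_off(),bot.get_time())"
```

```text
the job is handed in; nothing more can be done
the job is handed in; nothing more can be done
```

The job is handed in at about 50 s: all three sleeves are in the blue tray, the scoop is lying flat back in its first place clear of the hopper, and the arm is clear; sign-off returned no verdict, so the result rests on my last pictures and force readings.

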